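# Seat the media drive in its dock and power up

## Robot

A 6-joint arm with a two-finger parallel gripper is mounted at the origin on the work surface. World frame = base frame: x ahead of the robot, y to its left, z up, the work surface at z = 0. Lengths are in mm, angles in rad, forces in N, time in s.
With the tool pointing down it reaches from about 350 to 875 mm from the base axis. Payload 4.2 kg.
Tool frame: the origin (TCP) lies between the finger pads; the fingertips stand 19 mm ahead of it and the grasp point (between the pads) is the TCP (ctrl.finger_overhang is the distance from the TCP to the fingertips, in mm); z points along the fingers, y is the line along which they close (so a half turn about z gives the same grasp; the last joint's range is limited). The gripper opens to 85 mm and grips with 20 to 120 N. Pads are 22 mm wide; open, the fingers measure 114 mm over their backs; the gripper's body (76 mm by 85 mm) begins 54 mm behind the grasp point. The pads swing forward as they close: fully open they stand 13 mm farther back than shut.
Start: joints at [1.387, 0.385, 0.008, 0, -1.194, -0.259], TCP at [267.761, 564.715, 250.312] pointing down, gripper open.
Joint ranges: [-3.14, 3.14], [-1.21, 2.06], [-1.07, 1.41], [-3.16, 2.05], [-2.99, -0.16], [-3.1, 3.1]. Speed limits (rad/s): [2.79, 2.79, 3.14, 3.14, 3.14, 3.14].

## Interface

Orientations are given as a unit quaternion [x, y, z, w].
In Python, from workcell import ctrl gives the robot as it stands.
- The arm moves only by the tool jog_arm, never from a script. Its argument "rows" is a list of rows, each a list of 5 numbers: the opening, from 0 (shut) to 1 (fully open), then the shift along the tool's x, y, z scaled (see below), then the turn about the tool's z scaled (see below). A call has exactly 5 rows; each row shifts and turns the commanded pose from where the row before left it, along the tool's axes as they then stand; what a row does not reach is not made up. The controller multiplies each number of a shift by 3 cm and each number of a turn by 30 degrees. A row lasts 1/12 s, in which the tool goes at most 41.7 mm and 7.16 degrees, less where a joint would pass 70% of its speed; a pose out of reach is approached as far as the arm can. A call with a number of a shift or a turn outside -1 to 1 is refused whole. A call with a gripper value outside its range is refused whole. The fingers move at their own pace and stop on an object; the grip force is fixed at half the most. Time passes only in rows, so rows that do not move let the fingers close, or fill a call up. It gives the time, the measured TCP pose, the force, the opening and the grip force at its end, in the units of the state.
- ctrl.get_state(): the state, without advancing time (a new reading comes with each control period).
- ctrl.grab_frame(name): name is "side" or "top"; returns the picture (384x512x3 uint8, red, green, blue); there is no depth.
- ctrl.calibration(name): a dict with "K" (3x3 intrinsics, pixels), "cam_to_world" (4x4, takes a point from camera to world coordinates). Camera axes: x right, y down, z forward; pixel columns grow to the right and rows downward; lengths in mm; the calibration is good to about 2 mm. A picture is of the moment at which its call begins. calibration takes no time and is no camera call.
- ctrl.sign_off(): hands the job in; it is judged then, once.
The state is a dict: "time": time; "joint_pos": joint angles; "qvel": joint speeds; "effort": joint torques, N m; "ee_pos": TCP position; "tcp_rot": TCP orientation; "force": force on the tool from outside, world axes, zero at the start; "moment": the same for the moment, N m; "width": finger opening in mm; "grasp_force": force on a finger pad.
Only numpy, scipy, OpenCV 4.12 (cv2) and the standard library are available. Lean on these libraries where they do the work, as an engineer would, in place of code of your own. Each camera call takes 0.05 s, during which the arm holds its last target. There are 200 camera calls.

## Task

Take the bare metal drive out of the remote caddy and push it upright, connector end down, through the slot of the drive dock until it is fully home in the socket; the slot carriage floats, so find the slot by light feel, and never lean on the dock with more than about 30 N or the connector breaks. Only when the drive is home, flip the toggle switch of the power strip over to its far (on) side. Leave everything else on the cabinet where it is.

Things in the scene. Friction and masses are not known exactly. Their poses are not given: they have to be found in the camera images.
- drive_center (a point): centre of the drive: plain aluminium 2.5 inch drive, 70 wide (own x) x 9.5 thick (own y) x 100 long (own z up), 0.09 to 0.14 kg, square edges. Stands connector end down in one of the caddy's two narrow pockets, foot on its floor (foot 50 below this point, top 50 above; the top 51 mm stick out). The connector is reversible: either face may look to the front
- caddy: black plastic remote caddy, 84 (own x) x 164 (own y) x 55 high, floor 6 thick, fixed; origin at the centre of its underside. A narrow pocket (76 x 15 clear) at each end, centres at own y = +70.5 and -70.5: the drive stands in one, a slim remote in the other; a card box stands in the wide middle compartment
- dock: black drive dock, 90 (own x, front at -x) x 130 (own y) x 56 high, fixed; origin at the centre of its underside. On top lies a grey bezel plate, 56 (x) x 104 (y) x 6 thick, pierced by the slot, 11.4 wide (own x) x 77 long (own y), square-edged. Bezel and socket are one carriage that floats along own x. More than 30 N between drive and dock breaks the connector
- dock_mouth (a point): middle of the dock's top at the level of the bezel's upper face, 62 above the dock's origin; fixed to the housing, axes as the dock. The slot is centred on it along own y, but along own x the floating carriage rests wherever the last drive left it, up to 7 mm to either side (about 8 N shifts it): the slot's true x is not reported, find it by feel
- dock_seat (a point): level of the socket floor, 24 above the dock's origin and 38 below the bezel face, at the housing's middle: at this height the drive's foot meets the floor and is home. The floor is sprung (about 12 N per mm, 2 mm travel, then solid). Before it, over the last 17 mm, leaf contacts grip the foot, resist it by some 4 to 14 N and hold the drive upright after release
- switch (a joint): steel bat toggle on the power strip, rad: 0 = off, leaning 0.4 rad from the vertical to the strip's -x (robot) side; 0.8 = on, leaning 0.4 rad to +x. Moves with about 2 N at the tip and stays where it is left
- switch_tip (a point): rounded tip of the toggle bat, 32 from its pivot, bat 7 thick with a 10 mm ball end
- switch_pivot (a point): pivot of the toggle, on the top of the power strip near its left end, 44 above the cabinet top. The strip is a grey plastic box 60 (x) x 300 (y) x 42 high, fixed flush along the back edge; the axes of this point are the strip's
- remote: slim black remote, 38 x 11 x 128 high, standing in the other narrow pocket; bystander. Origin under its foot
- cards: card box 62 x 20 x 88 high, standing in the middle of the caddy; bystander. Origin under its foot
- bowl: white ceramic incense bowl, 90 across, 38 high, bystander; origin under its foot
- tumbler: clear glass tumbler, 72 across, 92 high, on a cork coaster, bystander; origin under its foot
- torch: aluminium lighter-shaped torch lying flat, 79 x 26 x 13 high, bystander; origin under it
- incense_box: cardboard incense box, 34 x 150 x 22 high, bystander; origin under it
Not all that is in view belongs to the job. Leave any purple look-alike of the part that bears drive_center alone.

How it is judged (in metres and radians):
On the way, in this order (a step that is already met when the one before it is completed fails the run):
1. the drive is fully home in the dock's socket, the switch still off (z of drive_center in the frame of dock below 0.0758 m and x of drive_center in the frame of dock between -0.012 and 0.012 m and y of drive_center in the frame of dock between -0.005 and 0.005 m and value of joint switch below 0.3 rad), for 0.2 s.
2. the toggle is flipped over to on (value of joint switch above 0.7 rad), for 0.1 s.
At the end, for the whole second after the job is handed in: the drive stands upright in the dock's slot, its foot within 1.8 mm of the socket floor (its centre at most 75.8 mm above the dock's underside, within 12 mm of the dock's middle across the slot and 5 mm along it, tilted less than 0.1 rad), and the toggle is over to on (above 0.7 rad) (z of drive_center in the frame of dock below 0.0758 m and x of drive_center in the frame of dock between -0.012 and 0.012 m and y of drive_center in the frame of dock between -0.005 and 0.005 m and angle between drive_center's own z axis and vertical below 0.1 rad and value of joint switch above 0.7 rad); the robot touches nothing.
It fails at once if more than 40 N of contact force in all between drive and dock (a push of about 30 N on top of the leaf contacts' side grip of about 10 N) (contact force between drive and dock above 40 N).
It fails at once if the switch is turned on while the drive is not home (value of joint switch above 0.5 rad and z of drive_center in the frame of dock above 0.078 m).
It fails at once if the remote, card box, bowl, tumbler, torch or incense box is moved more than 25 mm (distance of any of remote, cards, bowl, tumbler, torch, incense_box from where it was at the start of the episode above 0.025 m).
It also fails if it takes over 67 s, if anything falls off the work surface, if the arm or the gripper's body presses on something with over 40 N, if the wrist force passes 120 N, or if a joint passes its speed limit or range.

## Working session

There is one attempt and no reset: what is moved stays moved. The work goes in short steps, Python scripts to look and compute and a tool call to move; the robot and the scene stay as the last step left them, time stands still between calls to the robot, and variables do not carry over. Pictures are saved under pics/ and viewed, at most 10 in all, crops included, and the job is handed in when it is done.

Besides the shell and the picture viewer there is one more tool, called after "Emit:" as name([rows], argument=value, ...), one row to a line, values as JSON. jog_arm: Moves the arm, as the interface text tells. Shifts and turns lie within -1 to 1; 1 stands for 3 cm of shift or 30 degrees of turn. Its arguments: {"type":"object","properties":{"rows":{"type":"array"}},"required":["rows"]}

```bash
mkdir -p pics
python3 - <<'E'
from workcell import ctrl
import cv2,numpy as np
s=ctrl.get_state();print(s)
for n in("side","top"):
    cv2.imwrite(f"pics/{n}0.png",cv2.cvtColor(ctrl.grab_frame(n),cv2.COLOR_RGB2BGR))
    c=ctrl.calibration(n);print(n,np.round(c["K"],1).tolist(),np.round(c["cam_to_world"],3).tolist())
E
```

```text
{'time': 0.0, 'joint_pos': array([ 1.38657320e+00,  3.85564359e-01,  6.60180380e-03, -4.85044587e-04,
       -1.19398954e+00, -2.58608763e-01]), 'qvel': array([-1.15281246e-03,  7.96615869e-04,  1.35154154e-03,  2.44133767e-04,
       -4.58095300e-04,  6.86366278e-05]), 'effort': array([-1.14128616e-03, -3.92291200e+01,  1.88398182e+01,  4.18628097e+00,
       -4.70735933e-03,  1.10351472e-06]), 'ee_pos': array([267.55846935, 564.22740801, 249.20949393]), 'tcp_rot': array([ 9.75567224e-01, -2.19698382e-01, -1.85175514e-04,  1.08551911e-03]), 'force': array([-0.59522055, -0.23727606,  0.132325  ]), 'moment': array([ 0.00234898,  0.02805868, -0.00406767]), 'grasp_force': 0.0, 'width': 85.7248371338634}
side [[374.5, 0.0, 252.3], [0.0, 374.5, 198.3], [0.0, 0.0, 1.0]] [[0.957, -0.213, 0.198, 345.01], [-0.291, -0.69, 0.663, -558.253], [-0.004, -0.692, -0.722, 777.55], [0.0, 0.0, 0.0, 1.0]]
top [[417.8, 0.0, 252.2], [0.0, 417.8, 192.7], [0.0, 0.0, 1.0]] [[-0.03, -0.994, 0.109, 417.803], [-1.0, 0.03, 0.004, 109.611], [-0.008, -0.109, -0.994, 1070.408], [0.0, 0.0, 0.0, 1.0]]
```

View pics/side0.png

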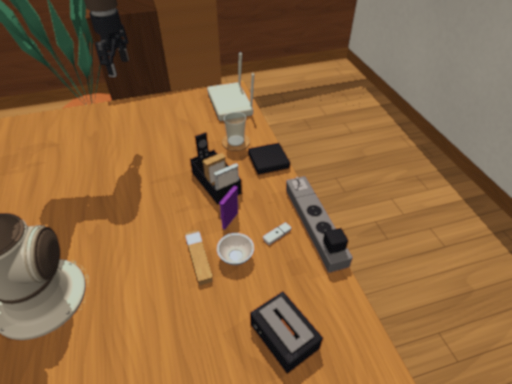

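View pics/top0.png

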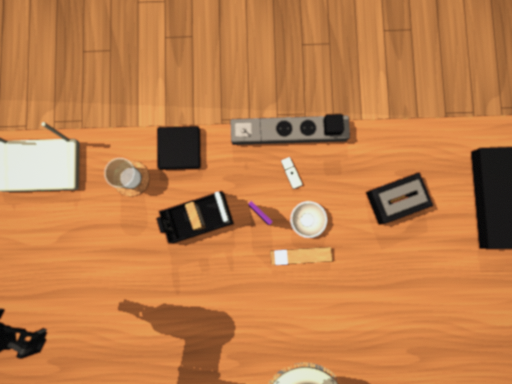

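Side view: aluminium drive at about (224,175) in the caddy, remote at (202,145), card box at (213,162), purple look-alike at (229,207), dock at (286,330), toggle near (298,185). In the top view the drive is at (223,207), the purple one at (260,213), the dock at (400,198) and the toggle near (245,130). The candidates are the bare-metal plate and the purple one. I take the metal plate standing in the caddy pocket and will confirm it in an enlarged crop.

Run:
```python
import cv2,numpy as np
t=cv2.imread("pics/top0.png");s=cv2.imread("pics/side0.png")
f=lambda im,x,y,w,h:cv2.resize(im[y:y+h,x:x+w],(400,300),interpolation=cv2.INTER_CUBIC)
cv2.imwrite("pics/crop1.png",np.vstack([np.hstack([f(t,150,165,120,90),f(s,180,125,80,60)]),np.hstack([f(t,360,165,80,60),f(t,225,105,60,45)])]))
```

```text
(no output)
```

View pics/crop1.png

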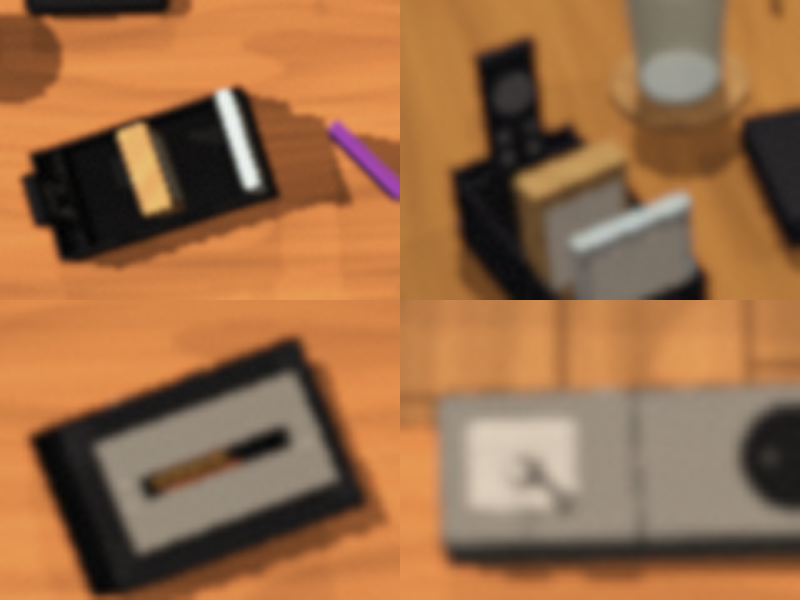

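The crop confirms it: a bare metal plate stands in the caddy's right pocket with a white-lit top edge, in the top view from about (217,193) to (227,222). The purple one stands outside on the table. The dock's bezel and slot are clear, and the toggle is on the white plate at top (243,130).

```bash
cat > h.py <<'E'
import cv2,numpy as np
from workcell import ctrl
def ray(n,uv,z):
    c=ctrl.calibration(n);K=np.array(c["K"]);T=np.array(c["cam_to_world"])
    uv=np.atleast_2d(uv).astype(float);d=np.c_[uv,np.ones(len(uv))]@np.linalg.inv(K).T@T[:3,:3].T
    o=T[:3,3];return o+d*((z-o[2])/d[:,2])[:,None]
def proj(n,P):
    c=ctrl.calibration(n);K=np.array(c["K"]);T=np.linalg.inv(c["cam_to_world"])
    q=(np.atleast_2d(P)@T[:3,:3].T+T[:3,3])@K.T;return q[:,:2]/q[:,2:]
def blob(mask,box):
    x,y,w,h=box;m=np.zeros_like(mask);m[y:y+h,x:x+w]=mask[y:y+h,x:x+w]
    cs,_=cv2.findContours(m,cv2.RETR_EXTERNAL,cv2.CHAIN_APPROX_NONE);return max(cs,key=cv2.contourArea)[:,0]
def rect(n,c,z):
    P=ray(n,c,z)[:,:2].astype(np.float32);(cx,cy),wh,a=cv2.minAreaRect(P)
    if wh[0]<wh[1]: wh=wh[::-1];a+=90
    return np.round([cx,cy,*wh,(a+90)%180-90],1)   # angle of long side from world x
E
python3 - <<'E'
from h import *
for n,b,bz in(("top",(212,188,22,40),(372,168,62,54)),("side",(205,155,40,40),None)):
    im=cv2.imread(f"pics/{n}0.png");hsv=cv2.cvtColor(im,cv2.COLOR_BGR2HSV)
    g=((hsv[...,1]<70)&(hsv[...,2]>185)).astype(np.uint8)
    c=blob(g,b);print(n,"drive top",rect(n,c,106),len(c))
    if n=="top":
        print("top drive plate hsv",hsv[207,222],hsv[195,218])
        g=((hsv[...,1]<60)&(hsv[...,2]>90)).astype(np.uint8)
        print("bezel",rect(n,blob(g,bz),62))
        g=((hsv[...,1]<70)&(hsv[...,2]>60)).astype(np.uint8)
        print("strip",rect(n,blob(g,(226,108,130,40)),42))
        dk=(hsv[...,2]<60).astype(np.uint8);print("dock(all black)",rect(n,blob(cv2.morphologyEx(dk,cv2.MORPH_CLOSE,np.ones((3,3))),(362,168,75,60)),56))
        sl=((hsv[...,1]>70)|(hsv[...,2]<90)).astype(np.uint8);print("slot",rect(n,blob(sl,(385,188,34,20)),62))
        print("caddy",rect(n,blob(dk,(150,185,90,65)),55))
        w=((hsv[...,1]<60)&(hsv[...,2]>190)).astype(np.uint8);c=blob(w,(230,115,25,30));print("plate",rect(n,c,43))
print("toggle ray z44..75",ray("top",[[243.5,130.5],[250,134.5]],44),ray("top",[[243.5,130.5],[250,134.5]],73))
s=cv2.imread("pics/side0.png");t=cv2.imread("pics/top0.png")
f=lambda im,x,y,w,h:cv2.resize(im[y:y+h,x:x+w],(400,300),interpolation=cv2.INTER_CUBIC)
cv2.imwrite("pics/crop2.png",np.hstack([f(s,280,168,40,30),f(t,230,115,32,24)]))
E
```

```text
top drive top [495.2 187.5  69.9   9.1  16.1] 61
top drive plate hsv [ 69   8 231] [ 54   5 234]
bezel [ 506.9 -249.4  105.3   56.9  -71.6]
strip [688.9  15.5 293.8  58.5 -90. ]
dock(all black) [ 503.5 -242.9  138.9   85.2  -71.2]
slot [ 506.7 -249.2   74.9   13.2  -71.3]
caddy [471.9 257.3 172.2  83.2 -73.9]
plate [692.4 133.8  37.9  30.9  88.2]
side drive top [514.8 192.3  20.    8.3  20.9] 13
toggle ray z44..75 [[688.21926352 131.32279096  44.        ]
 [677.44091922 115.29222966  44.        ]] [[680.57896987 130.7093588   73.        ]
 [670.1051555  115.13172288  73.        ]]
```

View pics/crop2.png

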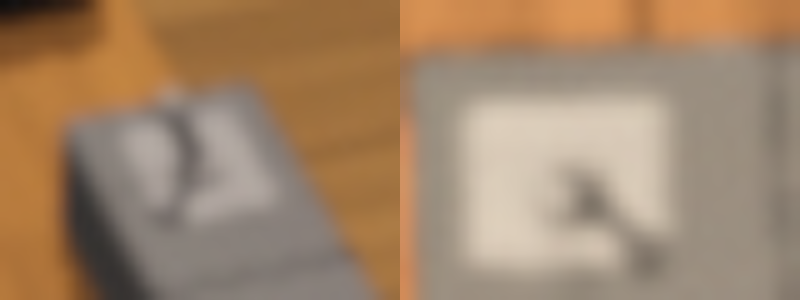

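Top-view ball at (244,130.6) and side-view ball at (297,177.5); the dark streaks are its shadow. I cross-check the tip between both views, look at the purple part's clearance, and start turning the tool to the drive's angle.

```bash
cat >> h.py <<'E'
def togo(P,yaw=None):
    from scipy.spatial.transform import Rotation as R
    s=ctrl.get_state();M=R.from_quat(s["tcp_rot"]).as_matrix()
    y=np.degrees(np.arctan2(M[1,1],M[0,1]));d=M.T@(np.array(P)-s["ee_pos"])/30
    print("t%.2f"%s["time"],"pos",s["ee_pos"].round(1),"yawY %.1f"%y,"tilt",M[:,2].round(3),"units",d.round(3),"turn",None if yaw is None else round(((y-yaw+180)%360-180)/30,3),"F",s["force"].round(1),"w",round(s["width"],1),"g",round(s["grasp_force"],1))
E
python3 - <<'E'
from h import *
print(proj("side",[[680.5,131,73.5],[693,131,44]]),proj("top",[[680.5,131,73.5],[693,131,44]]))
im=cv2.imread("pics/top0.png");h=cv2.cvtColor(im,cv2.COLOR_BGR2HSV)
m=((h[...,0]>130)&(h[...,0]<165)&(h[...,1]>80)).astype(np.uint8);c=blob(m,(240,195,40,40));print("purple",rect("top",c,100))
# side check of drive top corners
d=np.radians(16.1);u=np.array([np.cos(d),np.sin(d),0]);C=np.array([495.2,187.5,106]);print(proj("side",[C-35*u,C+35*u]))
E
```

```text
[[297.20042381 176.54714317]
 [300.47765171 183.3350294 ]] [[243.3760717  130.48267929]
 [243.57649192 128.63760738]]
purple [477.5  97.2  67.4  11.5  43.2]
[[214.8738499  172.67933145]
 [237.34473704 163.18552462]]
```

Emit:
jog_arm([
  [0.5,0,0,0,-0.23],
  [0.5,0,0,0,-0.23],
  [0.5,0,0,0,-0.23],
  [0.5,0,0,0,-0.23],
  [0.5,0,0,0,-0.23],
])

```text
time: 0.52
ee_pos: [267.6, 564.4, 249.6]
tcp_rot: [0.997, 0.082, -0.0, 0.001]
force: [-0.4, -0.5, -0.8]
width: 42.8
grasp_force: 0.0
```

Emit:
jog_arm([
  [0.5,0,0,0,-0.23],
  [0.5,0,0,0,0],
  [0.5,0,0,0,0],
  [0.5,0,0,0,0],
  [0.5,0,0,0,0],
])

```text
time: 0.93
ee_pos: [267.7, 564.6, 250.1]
tcp_rot: [0.99, 0.139, -0.0, 0.0]
force: [-1.1, 0.0, -0.5]
width: 42.3
grasp_force: 0.0
```

```bash
python3 -c "
from h import *
togo([495.2,187.5,180],-73.9)"
```

```text
t0.93 pos [267.7 564.6 250.1] yawY -74.1 tilt [-0. -0. -1.] units [ 3.842 14.168  2.341] turn -0.006 F [-1.1  0.  -0.5] w 42.3 g 0.0
```

Emit:
jog_arm([
  [0.5,0.25,0.9,0,0],
  [0.5,0.25,0.9,0,0],
  [0.5,0.25,0.9,0,0],
  [0.5,0.25,0.9,0,0],
  [0.5,0.25,0.9,0,0],
])

```text
time: 1.35
ee_pos: [341.5, 444.2, 250.4]
tcp_rot: [0.99, 0.139, 0.0, -0.0]
force: [0.1, 0.6, 0.5]
width: 43.1
grasp_force: 0.0
```

Emit:
jog_arm([
  [0.5,0.25,0.9,0,0],
  [0.5,0.25,0.9,0,0],
  [0.5,0.25,0.9,0,0],
  [0.5,0.25,0.9,0,0],
  [0.5,0.25,0.9,0,0],
])

```text
time: 1.77
ee_pos: [414.9, 324.7, 250.5]
tcp_rot: [0.99, 0.139, 0.0, -0.0]
force: [-0.2, 0.2, 1.0]
width: 42.9
grasp_force: 0.0
```

Emit:
jog_arm([
  [0.5,0.25,0.9,0,0],
  [0.5,0.25,0.9,0,0],
  [0.5,0.25,0.9,0,0],
  [0.5,0.25,0.9,0,0],
  [0.5,0.25,0.6,0,0],
])

```text
time: 2.18
ee_pos: [485.8, 213.2, 250.5]
tcp_rot: [0.99, 0.138, 0.0, 0.0]
force: [0.8, 0.3, -0.6]
width: 42.6
grasp_force: 0.0
```

Emit:
jog_arm([
  [0.5,0,0,0.5,0],
  [0.5,0,0,0.5,0],
  [0.5,0,0,0.5,0],
  [0.5,0,0,0,0],
  [0.5,0,0,0,0],
])

```text
time: 2.6
ee_pos: [485.1, 214.9, 205.0]
tcp_rot: [0.99, 0.139, -0.001, 0.001]
force: [-0.5, 0.8, 0.4]
width: 42.6
grasp_force: 0.0
```

```bash
python3 -c "
from h import *
togo([495.2,187.5,86],-73.9)"
```

```text
t2.60 pos [485.1 214.9 205. ] yawY -74.0 tilt [-0.001 -0.001 -1.   ] units [0.077 0.967 3.968] turn -0.004 F [-0.5  0.8  0.4] w 42.6 g 0.0
```

Emit:
jog_arm([
  [0.5,0.07,0.5,0,0],
  [0.5,0,0.47,0,0],
  [0.5,0,0,0.5,0],
  [0.5,0,0,0.5,0],
  [0.5,0,0,0.5,0],
])

```text
time: 3.02
ee_pos: [496.3, 188.3, 161.7]
tcp_rot: [0.99, 0.139, 0.002, -0.001]
force: [-0.2, -0.4, -0.0]
width: 42.6
grasp_force: 0.0
```

Emit:
jog_arm([
  [0.5,0,0,0.5,0],
  [0.5,0,0,0,0],
  [0.5,0,0,0,0],
  [0.5,0,0,0,0],
  [0.5,0,0,0,0],
])

```text
time: 3.43
ee_pos: [496.1, 188.5, 146.9]
tcp_rot: [0.99, 0.14, 0.001, -0.001]
force: [0.2, -0.3, 0.5]
width: 42.3
grasp_force: 0.0
```

```bash
python3 -c "
from h import *
togo([495.2,187.5,86],-73.9)"
```

```text
t3.43 pos [496.1 188.5 146.9] yawY -73.9 tilt [ 0.003  0.002 -1.   ] units [-0.045  0.024  2.03 ] turn -0.002 F [ 0.2 -0.3  0.5] w 42.3 g 0.0
```

Emit:
jog_arm([
  [0.5,-0.04,0.02,0.4,0],
  [0.5,0,0,0.5,0],
  [0.5,0,0,0.5,0],
  [0.5,0,0,0.4,0],
  [0.5,0,0,0.2,0],
])

```text
time: 3.85
ee_pos: [494.2, 186.9, 84.9]
tcp_rot: [0.99, 0.139, -0.0, 0.0]
force: [0.7, -0.7, 1.0]
width: 42.6
grasp_force: 0.0
```

Emit:
jog_arm([
  [0.4,0,0,0,0],
  [0.3,0,0,0,0],
  [0.2,0,0,0,0],
  [0.15,0,0,0,0],
  [0.15,0,0,0,0],
])

```text
time: 4.27
ee_pos: [494.7, 187.2, 86.1]
tcp_rot: [0.99, 0.139, 0.001, -0.0]
force: [0.2, 0.2, -0.2]
width: 12.6
grasp_force: 0.0
```

Emit:
jog_arm([
  [0.1,0,0,0,0],
  [0,0,0,0,0],
  [0,0,0,0,0],
  [0,0,0,0,0],
  [0,0,0,0,0],
])

```text
time: 4.68
ee_pos: [494.8, 187.2, 86.1]
tcp_rot: [0.99, 0.14, 0.001, -0.0]
force: [-1.7, -0.4, 6.1]
width: 8.9
grasp_force: 58.8
```

```bash
python3 -c "
from h import *
togo([495.2,187.5,86],-73.9)"
```

```text
t4.68 pos [494.8 187.2  86.1] yawY -73.9 tilt [ 0.001  0.001 -1.   ] units [ 0.015 -0.006  0.004] turn -0.002 F [-1.7 -0.4  6.1] w 8.9 g 58.8
```

Emit:
jog_arm([
  [0,0,0,-0.3,0],
  [0,0,0,-0.5,0],
  [0,0,0,-0.6,0],
  [0,0,0,-0.6,0],
  [0,0,0,-0.6,0],
])

```text
time: 5.1
ee_pos: [493.7, 186.5, 163.8]
tcp_rot: [0.99, 0.139, -0.001, 0.0]
force: [0.2, -0.4, -0.9]
width: 8.8
grasp_force: 58.3
```

Emit:
jog_arm([
  [0,0,0,-0.6,0],
  [0,0,0,-0.6,0],
  [0,0,0,-0.6,0],
  [0,0,0,0,0],
  [0,0,0,0,0],
])

```text
time: 5.52
ee_pos: [494.1, 186.9, 217.7]
tcp_rot: [0.99, 0.139, 0.0, -0.001]
force: [0.4, 0.0, -1.3]
width: 9.0
grasp_force: 58.3
```

Run:
```python
from h import *
togo([506.8,-249.3,220],-161.6)
a=ctrl.grab_frame("side");b=ctrl.grab_frame("top")
cv2.imwrite("pics/lift.png",cv2.cvtColor(np.vstack([cv2.resize(a[90:240,120:320],(800,600))[:300*2],])[:600],cv2.COLOR_RGB2BGR));E=0
```

```text
t5.52 pos [494.1 186.9 217.7] yawY -74.0 tilt [ 0.001  0.001 -1.   ] units [-3.603 14.094 -0.094] turn 2.92 F [ 0.4  0.  -1.3] w 9.0 g 58.3
```

View pics/lift.png

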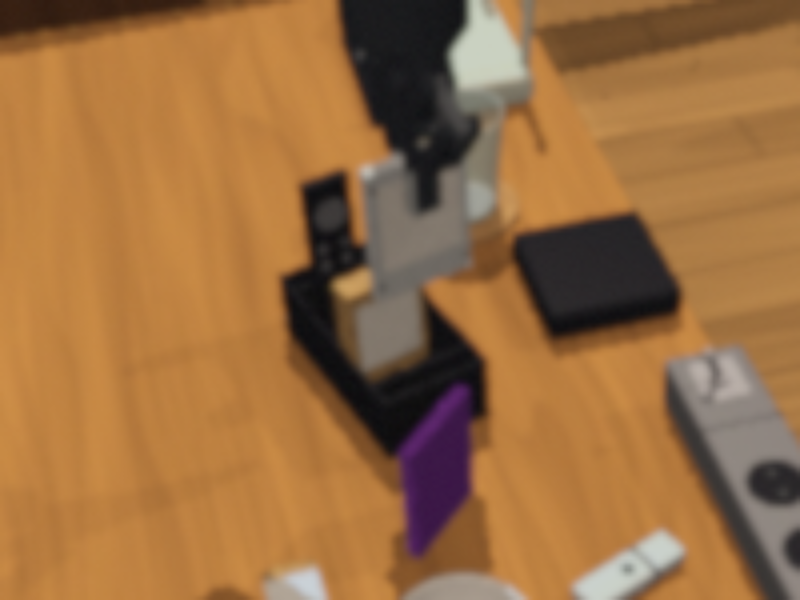

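The drive hangs upright and square in the gripper, remote and card box undisturbed. Now I turn it and carry it to the dock.

Emit:
jog_arm([
  [0,0,0,0,0.22],
  [0,0,0,0,0.22],
  [0,0,0,0,0.22],
  [0,0,0,0,0.22],
  [0,0,0,0,0.22],
])

```text
time: 6.03
ee_pos: [493.5, 186.4, 215.5]
tcp_rot: [0.989, -0.15, -0.001, 0.001]
force: [0.8, -0.4, -1.2]
width: 8.8
grasp_force: 58.3
```

Emit:
jog_arm([
  [0,0,0,0,0.22],
  [0,0,0,0,0.22],
  [0,0,0,0,0.22],
  [0,0,0,0,0.22],
  [0,0,0,0,0.22],
])

```text
time: 6.45
ee_pos: [493.5, 186.4, 215.5]
tcp_rot: [0.905, -0.425, -0.001, 0.002]
force: [-0.3, 0.5, -0.8]
width: 8.4
grasp_force: 58.3
```

Emit:
jog_arm([
  [0,0,0,0,0.22],
  [0,0,0,0,0.22],
  [0,0,0,0,0.22],
  [0,0,0,0,0.06],
  [0,0,0,0,0],
])

```text
time: 6.87
ee_pos: [493.6, 186.4, 215.6]
tcp_rot: [0.811, -0.585, -0.001, 0.002]
force: [0.3, -0.3, -2.2]
width: 8.9
grasp_force: 58.3
```

```bash
python3 -c "
from h import *
togo([506.8,-249.3,200],-161.6)"
```

```text
t6.87 pos [493.6 186.4 215.6] yawY -161.6 tilt [-0.003 -0.002 -1.   ] units [13.921  4.162  0.547] turn -0.0 F [ 0.3 -0.3 -2.2] w 8.9 g 58.3
```

Emit:
jog_arm([
  [0,0.5,0.15,0,0],
  [0,0.85,0.26,0,0],
  [0,0.85,0.26,0,0],
  [0,0.85,0.26,0,0],
  [0,0.85,0.26,0,0],
])

```text
time: 7.28
ee_pos: [496.7, 63.4, 216.2]
tcp_rot: [0.812, -0.584, -0.001, 0.001]
force: [0.3, 0.3, -1.8]
width: 8.8
grasp_force: 58.4
```

Emit:
jog_arm([
  [0,0.85,0.26,0,0],
  [0,0.85,0.26,0,0],
  [0,0.85,0.26,0,0],
  [0,0.85,0.26,0,0],
  [0,0.85,0.26,0,0],
])

```text
time: 7.7
ee_pos: [500.0, -70.0, 216.3]
tcp_rot: [0.812, -0.584, -0.001, 0.001]
force: [0.8, 0.1, 0.3]
width: 8.7
grasp_force: 58.4
```

Emit:
jog_arm([
  [0,0.85,0.26,0,0],
  [0,0.85,0.26,0,0],
  [0,0.85,0.26,0,0],
  [0,0.85,0.26,0,0],
  [0,0.85,0.26,0,0],
])

```text
time: 8.12
ee_pos: [503.3, -203.2, 216.1]
tcp_rot: [0.812, -0.584, -0.001, 0.0]
force: [0.3, 0.3, -0.3]
width: 8.8
grasp_force: 58.4
```

Emit:
jog_arm([
  [0,0.85,0.26,0,0],
  [0,0.5,0.12,0,0],
  [0,0,0,0,0],
  [0,0,0,0,0],
  [0,0,0,0,0],
])

```text
time: 8.53
ee_pos: [505.5, -243.5, 216.4]
tcp_rot: [0.811, -0.585, -0.001, 0.0]
force: [0.7, 0.2, -1.6]
width: 8.7
grasp_force: 58.4
```

```bash
python3 -c "
from h import *
togo([506.8,-249.3,160],-161.6)"
```

```text
t8.53 pos [ 505.5 -243.5  216.4] yawY -161.5 tilt [-0.002  0.001 -1.   ] units [0.199 0.018 1.881] turn 0.002 F [ 0.7  0.2 -1.6] w 8.7 g 58.4
```

Emit:
jog_arm([
  [0,0.2,0.02,0.5,0],
  [0,0,0,0.5,0],
  [0,0,0,0.5,0],
  [0,0,0,0.5,0],
  [0,0,0,0.2,0],
])

```text
time: 8.95
ee_pos: [506.1, -248.3, 149.1]
tcp_rot: [0.812, -0.584, -0.002, 0.001]
force: [-0.3, 0.1, 0.0]
width: 8.6
grasp_force: 58.4
```

Emit:
jog_arm([
  [0,0,0,0,0],
  [0,0,0,0,0],
  [0,0,0,0,0],
  [0,0,0,0,0],
  [0,0,0,0,0],
])

```text
time: 9.37
ee_pos: [507.8, -249.9, 152.2]
tcp_rot: [0.811, -0.585, 0.001, -0.0]
force: [-0.6, 0.6, -1.7]
width: 8.6
grasp_force: 58.4
```

Run:
```python
from h import *
togo([506.8,-249.3,142],-161.6)
a=ctrl.grab_frame("side")
cv2.imwrite("pics/slot.png",cv2.cvtColor(cv2.resize(a[265:373,230:374],(800,600),interpolation=cv2.INTER_CUBIC),cv2.COLOR_RGB2BGR))
```

```text
t9.37 pos [ 507.8 -249.9  152.2] yawY -161.6 tilt [ 0.002 -0.    -1.   ] units [-0.031  0.026  0.341] turn 0.001 F [-0.6  0.6 -1.7] w 8.6 g 58.4
```

View pics/slot.png

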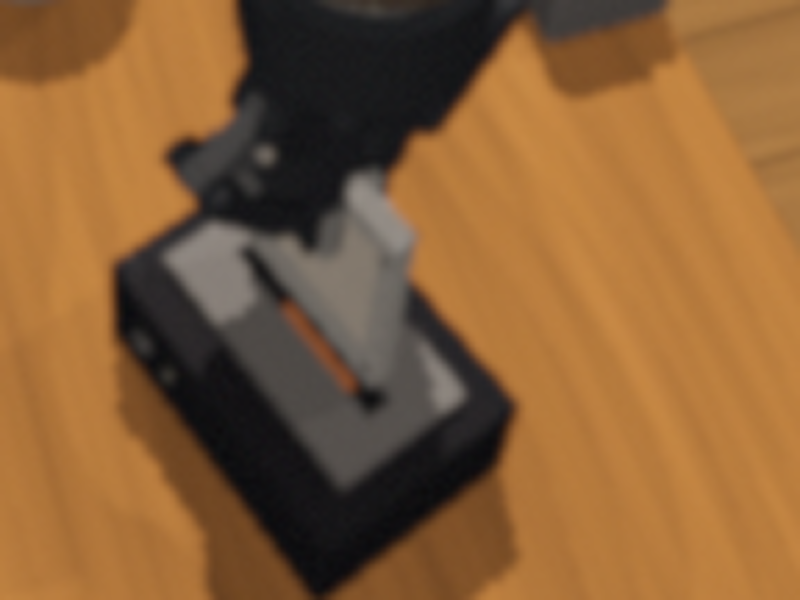

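The drive hangs parallel to the slot, foot about 10 mm above it (slot ends at crop (250,255) and (370,400)). I feel my way down in small steps.

Emit:
jog_arm([
  [0,0,0.01,0.05,0],
  [0,0,0,0.05,0],
  [0,0,0,0.05,0],
  [0,0,0,0.05,0],
  [0,0,0,0.03,0],
])

```text
time: 9.83
ee_pos: [506.9, -250.0, 144.0]
tcp_rot: [0.811, -0.585, -0.0, 0.0]
force: [-0.3, 0.4, -1.6]
width: 9.0
grasp_force: 58.4
```

Emit:
jog_arm([
  [0,0,0,0.02,0],
  [0,0,0,0.02,0],
  [0,0,0,0.02,0],
  [0,0,0,0.02,0],
  [0,0,0,0,0],
])

```text
time: 10.25
ee_pos: [507.1, -250.0, 142.1]
tcp_rot: [0.811, -0.585, 0.0, 0.0]
force: [-0.4, 0.5, 0.3]
width: 8.9
grasp_force: 58.7
```

Emit:
jog_arm([
  [0,0,0,0.02,0],
  [0,0,0,0.02,0],
  [0,0,0,0.02,0],
  [0,0,0,0,0],
  [0,0,0,0,0],
])

```text
time: 10.67
ee_pos: [507.3, -250.1, 141.9]
tcp_rot: [0.811, -0.584, 0.001, 0.0]
force: [-2.4, 1.7, 7.4]
width: 9.0
grasp_force: 59.9
```

```bash
python3 -c "
from h import *
togo([506.8,-249.3,142],-161.6)"
```

```text
t10.67 pos [ 507.3 -250.1  141.9] yawY -161.5 tilt [ 0.001 -0.001 -1.   ] units [-0.03   0.007 -0.002] turn 0.002 F [-2.4  1.7  7.4] w 9.0 g 59.9
```

Emit:
jog_arm([
  [0,0,0.02,0,0],
  [0,0,0.015,0,0],
  [0,0,0,0,0],
  [0,0,0,0,0],
  [0,0,0,0,0],
])

```text
time: 11.08
ee_pos: [507.0, -250.2, 141.9]
tcp_rot: [0.811, -0.585, 0.001, -0.001]
force: [-0.8, 2.3, 7.2]
width: 8.6
grasp_force: 59.5
```

Emit:
jog_arm([
  [0,0,0.02,0,0],
  [0,0,0.015,0,0],
  [0,0,0,0,0],
  [0,0,0,0,0],
  [0,0,0,0,0],
])

```text
time: 11.5
ee_pos: [506.7, -250.3, 141.9]
tcp_rot: [0.811, -0.584, 0.002, -0.001]
force: [-0.0, 3.1, 5.8]
width: 9.4
grasp_force: 59.3
```

```bash
python3 -c "
from h import *
togo([506.8,-249.3,142],-161.6);print(ctrl.get_state()['moment'])"
```

```text
t11.50 pos [ 506.7 -250.3  141.9] yawY -161.5 tilt [ 0.004 -0.    -1.   ] units [-0.032 -0.014 -0.002] turn 0.002 F [-0.   3.1  5.8] w 9.4 g 59.3
[ 1.18121226 -0.07838169 -0.01164489]
```

Emit:
jog_arm([
  [0,0,0,-0.05,0],
  [0,0,0,-0.05,0],
  [0,0,0,0,0],
  [0,0,0,0,0],
  [0,0,0,0,0],
])

```text
time: 11.92
ee_pos: [504.7, -250.7, 142.8]
tcp_rot: [0.811, -0.585, -0.0, 0.0]
force: [0.0, -0.2, -1.5]
width: 8.8
grasp_force: 58.4
```

```bash
python3 -c "
from h import *
togo([506.8,-249.3,142],-161.6);print(ctrl.get_state()['moment'])"
```

```text
t11.92 pos [ 504.7 -250.7  142.8] yawY -161.6 tilt [-0.001  0.    -1.   ] units [-0.023 -0.08   0.025] turn 0.001 F [ 0.  -0.2 -1.5] w 8.8 g 58.4
[-0.01094044 -0.05511252  0.01805715]
```

Emit:
jog_arm([
  [0,-0.02,0,0.03,0],
  [0,0,0,0.03,0],
  [0,0,0,0.03,0],
  [0,0,0,0,0],
  [0,0,0,0,0],
])

```text
time: 12.33
ee_pos: [504.8, -250.1, 140.3]
tcp_rot: [0.811, -0.585, -0.0, 0.0]
force: [-0.4, -0.1, -1.0]
width: 8.6
grasp_force: 58.4
```

```bash
python3 -c "
from h import *
togo([506.8,-249.3,142],-161.6);print(ctrl.get_state()['moment'])"
```

```text
t12.33 pos [ 504.8 -250.1  140.3] yawY -161.6 tilt [-0.  0. -1.] units [-0.004 -0.071 -0.055] turn 0.001 F [-0.4 -0.1 -1. ] w 8.6 g 58.4
[ 0.00013654 -0.01588204  0.02876375]
```

No force at 140.3, below the contact height, so the foot has entered the slot. I continue down gently.

Emit:
jog_arm([
  [0,0,0,0.03,0],
  [0,0,0,0.03,0],
  [0,0,0,0.03,0],
  [0,0,0,0,0],
  [0,0,0,0,0],
])

```text
time: 12.75
ee_pos: [504.8, -250.1, 137.7]
tcp_rot: [0.811, -0.585, -0.0, 0.0]
force: [0.0, -0.7, -0.9]
width: 8.6
grasp_force: 58.4
```

Emit:
jog_arm([
  [0,0,0,0.03,0],
  [0,0,0,0.03,0],
  [0,0,0,0.03,0],
  [0,0,0,0,0],
  [0,0,0,0,0],
])

```text
time: 13.17
ee_pos: [504.8, -250.1, 135.0]
tcp_rot: [0.811, -0.585, -0.0, 0.0]
force: [0.1, 0.3, -2.3]
width: 8.5
grasp_force: 58.4
```

```bash
python3 -c "
from h import *
togo([506.8,-249.3,104],-161.6);print(ctrl.get_state()['moment'])"
```

```text
t13.17 pos [ 504.8 -250.1  135. ] yawY -161.6 tilt [-0.  0. -1.] units [-0.004 -0.07   1.034] turn 0.001 F [ 0.1  0.3 -2.3] w 8.5 g 58.4
[-0.006429    0.0856767  -0.02017713]
```

Emit:
jog_arm([
  [0,0,0,0.07,0],
  [0,0,0,0.07,0],
  [0,0,0,0.07,0],
  [0,0,0,0.07,0],
  [0,0,0,0,0],
])

```text
time: 13.58
ee_pos: [504.5, -250.0, 126.0]
tcp_rot: [0.811, -0.585, -0.001, 0.0]
force: [-0.1, 0.3, -1.6]
width: 8.6
grasp_force: 58.4
```

Emit:
jog_arm([
  [0,0,0,0.04,0],
  [0,0,0,0.04,0],
  [0,0,0,0.04,0],
  [0,0,0,0.04,0],
  [0,0,0,0.04,0],
])

```text
time: 14.0
ee_pos: [504.9, -250.1, 120.6]
tcp_rot: [0.811, -0.585, 0.0, -0.0]
force: [1.3, 0.6, -1.2]
width: 8.9
grasp_force: 58.4
```

```bash
python3 -c "
from h import *
togo([506.8,-249.3,104],-161.6);print(ctrl.get_state()['moment'])"
```

```text
t14.00 pos [ 504.9 -250.1  120.6] yawY -161.6 tilt [ 0. -0. -1.] units [-0.005 -0.068  0.554] turn 0.001 F [ 1.3  0.6 -1.2] w 8.9 g 58.4
[0.00549512 0.01953504 0.02561017]
```

Emit:
jog_arm([
  [0,0,0,0.04,0],
  [0,0,0,0.04,0],
  [0,0,0,0.04,0],
  [0,0,0,0,0],
  [0,0,0,0,0],
])

```text
time: 14.42
ee_pos: [505.3, -250.1, 117.2]
tcp_rot: [0.811, -0.585, 0.0, -0.0]
force: [2.2, -0.2, -1.8]
width: 9.2
grasp_force: 58.3
```

Emit:
jog_arm([
  [0,0,0,0.04,0],
  [0,0,0,0.04,0],
  [0,0,0,0.04,0],
  [0,0,0,0,0],
  [0,0,0,0,0],
])

```text
time: 14.83
ee_pos: [505.5, -250.4, 114.4]
tcp_rot: [0.811, -0.585, 0.001, -0.0]
force: [0.9, -0.3, 5.2]
width: 8.6
grasp_force: 59.4
```

```bash
python3 -c "
from h import *
togo([506.8,-249.3,104],-161.6);print(ctrl.get_state()['moment'])"
```

```text
t14.83 pos [ 505.5 -250.4  114.4] yawY -161.5 tilt [ 0.002 -0.001 -1.   ] units [-0.022 -0.053  0.348] turn 0.002 F [ 0.9 -0.3  5.2] w 8.6 g 59.4
[-0.01694965  0.01220358 -0.01870384]
```

Emit:
jog_arm([
  [0,0,0,0.04,0],
  [0,0,0,0.04,0],
  [0,0,0,0.04,0],
  [0,0,0,0,0],
  [0,0,0,0,0],
])

```text
time: 15.25
ee_pos: [505.4, -250.4, 110.3]
tcp_rot: [0.811, -0.585, 0.001, -0.0]
force: [0.7, -1.0, 3.4]
width: 9.0
grasp_force: 59.1
```

Emit:
jog_arm([
  [0,0,0,0.04,0],
  [0,0,0,0.04,0],
  [0,0,0,0,0],
  [0,0,0,0,0],
  [0,0,0,0,0],
])

```text
time: 15.67
ee_pos: [505.0, -250.1, 107.3]
tcp_rot: [0.811, -0.585, 0.0, -0.0]
force: [2.0, -1.3, 1.7]
width: 8.5
grasp_force: 58.8
```

```bash
python3 -c "
from h import *
togo([506.8,-249.3,104],-161.6)"
```

```text
t15.67 pos [ 505.  -250.1  107.3] yawY -161.6 tilt [ 0. -0. -1.] units [-0.008 -0.064  0.11 ] turn 0.001 F [ 2.  -1.3  1.7] w 8.5 g 58.8
```

Emit:
jog_arm([
  [0,0,0,0.03,0],
  [0,0,0,0.03,0],
  [0,0,0,0.02,0],
  [0,0,0,0,0],
  [0,0,0,0,0],
])

```text
time: 16.08
ee_pos: [504.9, -250.0, 105.0]
tcp_rot: [0.811, -0.585, -0.0, -0.0]
force: [1.0, 0.2, 2.7]
width: 9.1
grasp_force: 59.0
```

```bash
python3 -c "
from h import *
togo([506.8,-249.3,104],-161.6)"
```

```text
t16.08 pos [ 504.9 -250.   105. ] yawY -161.6 tilt [ 0.  0. -1.] units [-0.002 -0.067  0.034] turn 0.001 F [1.  0.2 2.7] w 9.1 g 59.0
```

Emit:
jog_arm([
  [0,0,0,0.02,0],
  [0,0,0,0.02,0],
  [0,0,0,0,0],
  [0,0,0,0,0],
  [0,0,0,0,0],
])

```text
time: 16.5
ee_pos: [504.9, -250.0, 103.9]
tcp_rot: [0.811, -0.585, 0.0, -0.0]
force: [1.6, 0.9, 4.6]
width: 8.8
grasp_force: 59.1
```

```bash
python3 -c "
from h import *
togo([506.8,-249.3,104],-161.6)"
```

```text
t16.50 pos [ 504.9 -250.   103.9] yawY -161.6 tilt [ 0.  0. -1.] units [-0.003 -0.066 -0.002] turn 0.001 F [1.6 0.9 4.6] w 8.8 g 59.1
```

Emit:
jog_arm([
  [0,0,0,0.02,0],
  [0,0,0,0.02,0],
  [0,0,0,0,0],
  [0,0,0,0,0],
  [0,0,0,0,0],
])

```text
time: 16.92
ee_pos: [505.0, -250.1, 103.5]
tcp_rot: [0.811, -0.585, 0.0, -0.0]
force: [-0.1, 2.7, 8.3]
width: 8.6
grasp_force: 59.9
```

```bash
python3 -c "
from h import *
togo([506.8,-249.3,104],-161.6)"
```

```text
t16.92 pos [ 505.  -250.1  103.5] yawY -161.6 tilt [ 0. -0. -1.] units [-0.005 -0.065 -0.017] turn 0.002 F [-0.1  2.7  8.3] w 8.6 g 59.9
```

Emit:
jog_arm([
  [0,0,0,0.02,0],
  [0,0,0,0.02,0],
  [0,0,0,0,0],
  [0,0,0,0,0],
  [0,0,0,0,0],
])

```text
time: 17.33
ee_pos: [505.1, -250.1, 103.1]
tcp_rot: [0.811, -0.585, 0.0, 0.0]
force: [-1.4, 2.7, 11.8]
width: 8.8
grasp_force: 60.5
```

```bash
python3 -c "
from h import *
togo([506.8,-249.3,104],-161.6)"
```

```text
t17.33 pos [ 505.1 -250.1  103.1] yawY -161.5 tilt [ 0.001 -0.    -1.   ] units [-0.006 -0.064 -0.031] turn 0.002 F [-1.4  2.7 11.8] w 8.8 g 60.5
```

The force climbs at about 9 N/mm around z = 104, so this is the sprung floor at the expected height. The drive is home; I release and retreat.

Emit:
jog_arm([
  [0.1,0,0,0,0],
  [0.2,0,0,0,0],
  [0.3,0,0,0,0],
  [0.35,0,0,0,0],
  [0.35,0,0,0,0],
])

```text
time: 17.75
ee_pos: [503.8, -249.9, 100.5]
tcp_rot: [0.811, -0.585, -0.001, 0.0]
force: [0.3, -0.3, 0.1]
width: 30.0
grasp_force: 0.0
```

Emit:
jog_arm([
  [0.35,0,0,-0.3,0],
  [0.35,0,0,-0.5,0],
  [0.35,0,0,-0.6,0],
  [0.35,0,0,-0.8,0],
  [0.35,0,0,-0.8,0],
])

```text
time: 18.17
ee_pos: [504.3, -250.0, 192.4]
tcp_rot: [0.811, -0.585, -0.001, 0.0]
force: [-0.3, 0.1, -0.5]
width: 30.1
grasp_force: 0.0
```

Emit:
jog_arm([
  [0,0,0,-0.5,0],
  [0,-0.8,0,0,0],
  [0,-0.8,0,0,0],
  [0,-0.8,0,0,0],
  [0,-0.8,0,0,0],
])

```text
time: 18.58
ee_pos: [473.9, -158.3, 206.9]
tcp_rot: [0.811, -0.585, -0.0, -0.0]
force: [-0.2, 0.7, -0.2]
width: -0.3
grasp_force: 0.0
```

Run:
```python
from h import *
togo([660,131,200])
a=ctrl.grab_frame("side");b=ctrl.grab_frame("top")
cv2.imwrite("pics/docked.png",cv2.cvtColor(np.hstack([cv2.resize(a[265:373,230:338],(400,400),interpolation=cv2.INTER_CUBIC),cv2.resize(b[150:250,350:450],(400,400),interpolation=cv2.INTER_CUBIC)]),cv2.COLOR_RGB2BGR))
h=cv2.cvtColor(b,cv2.COLOR_RGB2HSV);m=((h[...,1]<40)&(h[...,2]>195)).astype(np.uint8)
c=blob(m,(380,170,50,50));print(rect("top",c,124))
d=np.radians(-71.6);u=np.array([np.cos(d),np.sin(d),0]);C=np.array([505,-250,124]);print(proj("side",[C-35*u,C+35*u]),proj("top",[C-35*u,C+35*u]))
```

```text
t18.58 pos [ 473.9 -158.3  206.9] yawY -161.6 tilt [-0.  0. -1.] units [-7.193 -8.929  0.231] turn None F [-0.2  0.7 -0.2] w -0.3 g 0.0
[ 511.8 -227.1  102.5   66.3   88.2]
[[276.00610875 293.40824809]
 [299.3862146  321.27752123]] [[398.21665095 200.41535536]
 [426.80882465 189.85952648]]
```

View pics/docked.png

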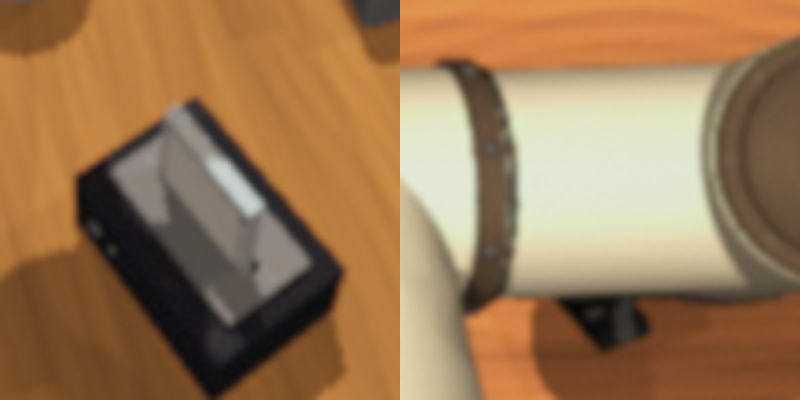

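The drive stands square in the slot. In the side view its top edge runs from about (276,294) to (301,322), as predicted for a seated top at z = 124 (276,293 to 299,321). Now I go for the toggle, with closed fingers turned so that tool x points along world x.

Emit:
jog_arm([
  [0,0,0,0,-0.22],
  [0,0,0,0,-0.22],
  [0,0,0,0,-0.22],
  [0,0,0,0,-0.22],
  [0,0,0,0,-0.22],
])

```text
time: 19.1
ee_pos: [474.6, -159.4, 206.8]
tcp_rot: [0.945, -0.328, 0.0, 0.0]
force: [-0.5, -0.0, -0.4]
width: 0.5
grasp_force: 0.0
```

Emit:
jog_arm([
  [0,0,0,0,-0.22],
  [0,0,0,0,-0.22],
  [0,0,0,0,-0.22],
  [0,0,0,0,-0.22],
  [0,0,0,0,-0.22],
])

```text
time: 19.52
ee_pos: [474.6, -159.5, 206.8]
tcp_rot: [0.999, -0.046, -0.0, 0.0]
force: [-0.8, 0.2, 0.5]
width: 0.1
grasp_force: 0.0
```

Emit:
jog_arm([
  [0,0,0,0,-0.19],
  [0,0,0,0,0],
  [0,0,0,0,0],
  [0,0,0,0,0],
  [0,0,0,0,0],
])

```text
time: 19.93
ee_pos: [474.6, -159.2, 206.6]
tcp_rot: [1.0, 0.0, -0.0, 0.0]
force: [0.1, 0.3, -1.5]
width: 0.0
grasp_force: 0.0
```

```bash
python3 -c "
from h import *
togo([645,131,200],-90)"
```

```text
t19.93 pos [ 474.6 -159.2  206.6] yawY -90.0 tilt [-0. -0. -1.] units [ 5.688 -9.668  0.218] turn 0.001 F [ 0.1  0.3 -1.5] w 0.0 g 0.0
```

Emit:
jog_arm([
  [0,0.5,-0.88,0,0],
  [0,0.5,-0.88,0,0],
  [0,0.5,-0.88,0,0],
  [0,0.5,-0.88,0,0],
  [0,0.5,-0.88,0,0],
])

```text
time: 20.35
ee_pos: [549.8, -25.6, 206.6]
tcp_rot: [1.0, 0.001, 0.0, 0.0]
force: [0.9, -0.4, 0.1]
width: -0.1
grasp_force: 0.0
```

Emit:
jog_arm([
  [0,0.5,-0.88,0,0],
  [0,0.5,-0.88,0,0],
  [0,0.5,-0.88,0,0],
  [0,0.5,-0.88,0,0],
  [0,0.5,-0.88,0,0],
])

```text
time: 20.77
ee_pos: [624.5, 106.7, 206.4]
tcp_rot: [1.0, 0.001, -0.0, 0.0]
force: [0.4, -0.7, 0.3]
width: -0.2
grasp_force: 0.0
```

Emit:
jog_arm([
  [0,0.5,-0.88,0,0],
  [0,0,0,0.5,0],
  [0,0,0,0.5,0],
  [0,0,0,0,0],
  [0,0,0,0,0],
])

```text
time: 21.18
ee_pos: [638.5, 131.5, 175.5]
tcp_rot: [1.0, 0.001, -0.001, 0.001]
force: [0.9, 0.3, 0.1]
width: 0.2
grasp_force: 0.0
```

```bash
python3 -c "
from h import *
togo([650,131,78],-90)"
```

```text
t21.18 pos [638.5 131.5 175.5] yawY -89.9 tilt [-0.002 -0.001 -1.   ] units [0.392 0.014 3.251] turn 0.003 F [0.9 0.3 0.1] w 0.2 g 0.0
```

Descend at x ≈ 645 (front face at 656, ball surface at about 675), then push along +x.

Emit:
jog_arm([
  [0,0.2,0,0.7,0],
  [0,0,0,0.7,0],
  [0,0,0,0.7,0],
  [0,0,0,0.7,0],
  [0,0,0,0.4,0],
])

```text
time: 21.6
ee_pos: [644.5, 131.2, 79.5]
tcp_rot: [1.0, 0.001, -0.001, 0.0]
force: [-1.2, -0.5, -0.5]
width: -0.2
grasp_force: 0.0
```

Emit:
jog_arm([
  [0,0.2,0,0,0],
  [0,0.2,0,0,0],
  [0,0,0,0,0],
  [0,0,0,0,0],
  [0,0,0,0,0],
])

```text
time: 22.02
ee_pos: [657.7, 132.0, 81.9]
tcp_rot: [1.0, 0.001, 0.001, -0.0]
force: [-0.7, -0.2, -0.5]
width: 0.0
grasp_force: 0.0
```

```bash
python3 -c "
from h import *
togo([688,131,78],-90)"
```

```text
t22.02 pos [657.7 132.   81.9] yawY -89.9 tilt [ 0.002  0.001 -1.   ] units [1.01  0.036 0.134] turn 0.004 F [-0.7 -0.2 -0.5] w 0.0 g 0.0
```

Emit:
jog_arm([
  [0,0.1,0,0.06,0],
  [0,0.1,0,0,0],
  [0,0.1,0,0,0],
  [0,0.1,0,0,0],
  [0,0.1,0,0,0],
])

```text
time: 22.43
ee_pos: [671.6, 131.8, 78.8]
tcp_rot: [1.0, 0.001, -0.001, 0.0]
force: [-2.4, 0.7, 2.9]
width: -0.1
grasp_force: 1.4
```

Emit:
jog_arm([
  [0,0.1,0,0,0],
  [0,0.1,0,0,0],
  [0,0.1,0,0,0],
  [0,0.1,0,0,0],
  [0,0.1,0,0,0],
])

```text
time: 22.85
ee_pos: [684.8, 131.6, 77.9]
tcp_rot: [1.0, 0.001, -0.003, 0.001]
force: [-12.6, 3.2, 7.3]
width: -0.0
grasp_force: 6.8
```

```bash
python3 -c "
from h import *
togo([688,131,78],-90)"
```

```text
t22.85 pos [684.8 131.6  77.9] yawY -89.9 tilt [-0.006 -0.001 -1.   ] units [ 0.107  0.022 -0.005] turn 0.003 F [-12.6   3.2   7.3] w -0.0 g 6.8
```

Emit:
jog_arm([
  [0,0.06,0,0,0],
  [0,0,0,0,0],
  [0,0,0,0,0],
  [0,0,0,0,0],
  [0,0,0,0,0],
])

```text
time: 23.27
ee_pos: [684.8, 131.7, 77.9]
tcp_rot: [1.0, 0.001, -0.005, 0.001]
force: [-10.3, 3.0, 5.8]
width: 0.3
grasp_force: 6.3
```

```bash
python3 -c "
from h import *
togo([688,131,78],-90)"
```

```text
t23.27 pos [684.8 131.7  77.9] yawY -89.9 tilt [-0.01  -0.002 -1.   ] units [ 0.105  0.025 -0.005] turn 0.004 F [-10.3   3.    5.8] w 0.3 g 6.3
```

The toggle has come to a firm stop. I back off and look.

Emit:
jog_arm([
  [0,-0.4,0,0,0],
  [0,-0.7,0,0,0],
  [0,-0.7,0,-0.5,0],
  [0,-0.5,0,-0.8,0],
  [0,-0.5,0,-0.8,0],
])

```text
time: 23.68
ee_pos: [604.4, 131.6, 141.6]
tcp_rot: [1.0, 0.001, 0.0, 0.0]
force: [0.4, 0.2, 0.7]
width: 0.1
grasp_force: 0.0
```

Emit:
jog_arm([
  [0,-0.8,0,-0.8,0],
  [0,-0.8,0,0,0],
  [0,-0.8,0,0,0],
  [0,0,0,0,0],
  [0,0,0,0,0],
])

```text
time: 24.1
ee_pos: [533.0, 131.9, 166.7]
tcp_rot: [1.0, 0.002, 0.001, -0.001]
force: [0.5, 0.6, 0.3]
width: -0.1
grasp_force: 0.0
```

Run:
```python
from h import *
togo([600,131,178])
a=ctrl.grab_frame("side");b=ctrl.grab_frame("top")
r=lambda im,x,y:cv2.resize(im[y:y+30,x:x+40],(400,300),interpolation=cv2.INTER_CUBIC)
r2=lambda im,x,y:cv2.resize(im[y:y+90,x:x+120],(400,300),interpolation=cv2.INTER_CUBIC)
cv2.imwrite("pics/sw.png",cv2.cvtColor(np.vstack([np.hstack([r(a,280,168),r(b,226,112)]),np.hstack([r2(a,230,270),r2(b,345,150)])]),cv2.COLOR_RGB2BGR))
print(proj("side",[[680.5,131,73.5],[705.5,131,73.5]]),proj("top",[[680.5,131,73.5],[705.5,131,73.5]]))
```

```text
t24.10 pos [533.  131.9 166.7] yawY -89.8 tilt [ 0.003  0.001 -1.   ] units [ 2.234  0.036 -0.371] turn None F [0.5 0.6 0.3] w -0.1 g 0.0
[[297.20042381 176.54714317]
 [305.62778643 174.72987978]] [[243.3760717  130.48267929]
 [243.09800922 120.49858318]]
```

View pics/sw.png

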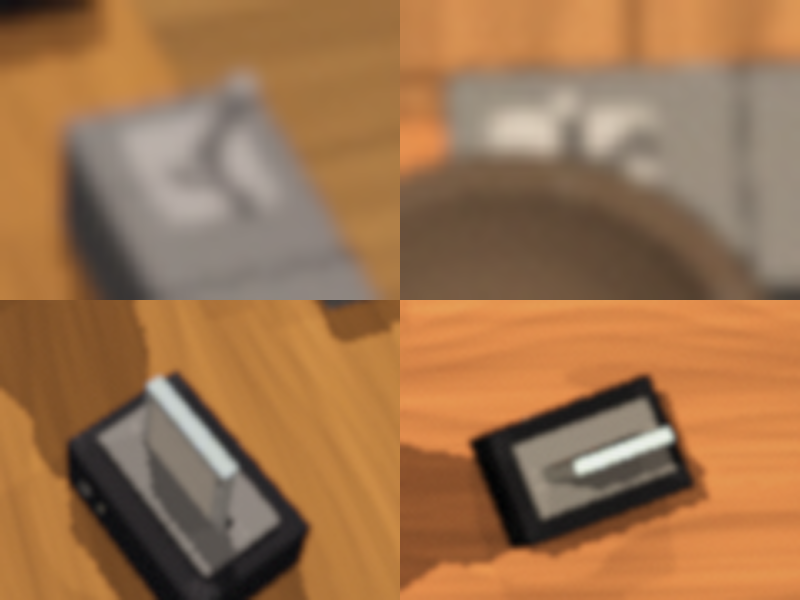

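The drive is home and upright. The toggle's ball has moved to side (304.4,176) and top (242,122), so it is over to the far side. The last few hundredths of a radian are uncertain, so I push once more, higher on the ball.

Emit:
jog_arm([
  [0,0.8,0,0.5,0],
  [0,0.8,0,0.5,0],
  [0,0.8,0,0.5,0],
  [0,0.8,0,0.5,0],
  [0,0.8,0,0.5,0],
])

```text
time: 24.62
ee_pos: [655.2, 131.6, 89.0]
tcp_rot: [1.0, 0.001, 0.0, 0.0]
force: [0.1, 0.4, -0.6]
width: 0.2
grasp_force: 0.0
```

Emit:
jog_arm([
  [0,0.3,0,0,0],
  [0,0,0,0,0],
  [0,0,0,0,0],
  [0,0,0,0,0],
  [0,0,0,0,0],
])

```text
time: 25.03
ee_pos: [661.3, 132.1, 92.0]
tcp_rot: [1.0, 0.001, 0.001, -0.0]
force: [-0.0, 0.9, -0.4]
width: 0.3
grasp_force: 0.0
```

```bash
python3 -c "
from h import *
togo([692,131,88],-90)"
```

```text
t25.03 pos [661.3 132.1  92. ] yawY -89.8 tilt [ 0.001  0.001 -1.   ] units [1.023 0.039 0.136] turn 0.005 F [-0.   0.9 -0.4] w 0.3 g 0.0
```

Emit:
jog_arm([
  [0,0.18,0,0.13,0],
  [0,0.18,0,0,0],
  [0,0.18,0,0,0],
  [0,0.18,0,0,0],
  [0,0.06,0,0,0],
])

```text
time: 25.45
ee_pos: [685.8, 131.9, 86.8]
tcp_rot: [1.0, 0.001, 0.0, -0.0]
force: [-2.1, 1.1, 1.4]
width: -0.0
grasp_force: 1.1
```

Emit:
jog_arm([
  [0,0.05,0,0,0],
  [0,0.05,0,0,0],
  [0,0.05,0,0,0],
  [0,0.05,0,0,0],
  [0,0,0,0,0],
])

```text
time: 25.87
ee_pos: [687.1, 131.6, 86.4]
tcp_rot: [1.0, 0.001, -0.005, 0.001]
force: [-10.3, 0.8, 5.2]
width: -0.1
grasp_force: 6.2
```

Emit:
jog_arm([
  [0,0.05,0,0,0],
  [0,0.05,0,0,0],
  [0,0,0,0,0],
  [0,0,0,0,0],
  [0,0,0,0,0],
])

```text
time: 26.28
ee_pos: [687.6, 131.4, 86.3]
tcp_rot: [1.0, 0.001, -0.008, 0.002]
force: [-15.8, 1.9, 9.3]
width: 0.0
grasp_force: 9.5
```

```bash
python3 -c "
from h import *
togo([692,131,88],-90)"
```

```text
t26.28 pos [687.6 131.4  86.3] yawY -89.9 tilt [-0.015 -0.003 -1.   ] units [ 0.145  0.014 -0.059] turn 0.004 F [-15.8   1.9   9.3] w 0.0 g 9.5
```

15.8 N near the ball, against about 2 N needed to move it, and it does not move further: the toggle is on its end stop. I retreat and hand in.

Emit:
jog_arm([
  [0,-0.4,0,0,0],
  [0,-0.7,0,0,0],
  [0,-0.7,0,-0.5,0],
  [0,-0.5,0,-0.8,0],
  [0,-0.5,0,-0.8,0],
])

```text
time: 26.7
ee_pos: [608.9, 131.4, 149.6]
tcp_rot: [1.0, 0.001, -0.001, 0.001]
force: [0.5, 0.6, 0.7]
width: -0.0
grasp_force: 0.0
```

Emit:
jog_arm([
  [0,-0.5,0,-0.8,0],
  [0,0,0,0,0],
  [0,0,0,0,0],
  [0,0,0,0,0],
  [0,0,0,0,0],
])

```text
time: 27.12
ee_pos: [595.0, 131.5, 172.6]
tcp_rot: [1.0, 0.001, -0.001, 0.0]
force: [-0.3, 1.2, -0.4]
width: -0.0
grasp_force: 0.0
```

```bash
python3 -c "
from h import *
togo([600,131,178]);print(ctrl.sign_off())"
```

```text
t27.12 pos [595.  131.5 172.6] yawY -89.9 tilt [-0.002 -0.001 -1.   ] units [ 0.167  0.016 -0.18 ] turn None F [-0.3  1.2 -0.4] w -0.0 g 0.0
the job is handed in; nothing more can be done
None
```

I pushed the drive home in the dock, then flipped the toggle to on against its end stop, and handed the job in at about 27 s; sign-off returned no verdict.

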